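# Seat the lens cell in its three-ball mount

## Task

Pick up the round black lens cell and set it down flat on the bare front part of the lens mount, let go, then push it gently along the plate, past the sprung nose and right home into the nest, so that when you let go it stays resting against both fixed steel balls with the sprung nose bearing on it. The balls are delicate and the nest is only lightly clamped: press the cell against them firmly but never with more than about 12 N, do not push on the nest itself, and leave everything else on the bench undisturbed.

Things in the scene. Friction and masses are not known exactly. Their poses are not given: they have to be found in the camera images.
- lens_cell: Lens cell, loose: a plain smooth black cylinder standing upright, 50 mm in diameter and 24 mm tall, with a domed glass lens on top (to 29.5 mm) inside a thin bright ring; about 0.1 to 0.2 kg. Origin at the centre of its underside, z up. (The bright flat ring with a hole, 66 mm across and 10 mm tall, is a spacer, not the cell.)
- mount: Lens mount, fixed: dark steel plate 195 mm (x) by 126 mm (y), 12 mm thick, with a U-shaped aluminium nest on its far half. Origin on the bench (plate underside) below the nominal centre of the seated cell; +x runs along the plate from its bare front part into the nest, y to the left, z up. The plate spans x -105 to +90 mm, y -63 to +63 mm. Nothing on it is over 45 mm above the bench.
- landing (a point): Point on the plate's top face, 12 mm above the bench, at mount x = -75 mm, y = 0: a good centre for setting the cell down. The bare front part reaches from x = -100 to -50 mm (cell centre); the nest's arms begin at x = -20 mm or up to 18 mm to either side of that, so there is finger room on both sides here.
- seat_nominal (a point): Plate top at mount x = 0, y = 0: nominal centre of the seated cell. The whole nest is set by a micrometer up to 18 mm either way along mount x; this setting is NOT reported, so the seated cell's true centre is at x = -18 to +18 mm, y = 0. The last of the push must be felt. Three 12 mm steel balls, 12 mm above the plate and 31 mm from the cell's axis, hold the cell.
- stop_nominal (a point): Nominal centre of the fixed stop ball, ahead of the cell, 20 degrees left of mount +x (true place up to 18 mm off along x, as the nest). The fixed side ball is at -95 degrees (right). The cell is home when the push's resistance rises steeply, to about 10 N. Over 16 N from the cell on either fixed ball damages it. Pushing is along mount +x at y = 0.
- nose_nominal (a point): Nominal centre of the sprung nose ball when empty (left side; true place up to 18 mm off along x). It slides only along y, springs with 0.6 to 1.3 N, and is 1.5 mm further in than when it bears on a seated cell. Meeting it 20 to 30 mm before home takes 1 to 3 N; squeezing past it and the side ball some 4 to 18 mm before home 2 to 6 N, then it eases: neither is home. Friction leaves the cell where pushing stops.
- carriage_back (a point): Middle of the nominal top edge of the nest's back wall, 40 mm above the bench; wall and arms are aluminium. Arms: y beyond +42 and below -42 mm, 23 mm above the plate. Back wall: from x = 29.5 mm on. Behind it a bracket and micrometer reach x = 128 mm. The nest is clamped by friction; pressing on mount or nest with the robot over 15 N counts as damage.
- spacer_ring: Bystander: flat aluminium ring, 66 mm outside, 40 mm hole, 10 mm tall. Origin at the centre of its underside.
- vial_a: Bystander: glass vial with blue cap, 16 mm in diameter, 41 mm tall, standing near the mount. Origin at the centre of its underside.
- vial_b: Bystander: a second vial like vial_a.
- screwdriver: Bystander: screwdriver 150 mm long, lying. Origin at its underside, x along it.
- jar: Bystander: amber glass jar, 48 mm in diameter, 55 mm tall. Origin at the centre of its underside.
- dish: Bystander: shallow glass dish, 80 mm in diameter, 14 mm tall. Origin at the centre of its underside.
There are look-alikes about, which are no part of the job. Several things look just like the lens_cell: the one meant starts nearest to the robot's base.

How it is judged (in metres and radians):
On the way, in this order (a step that is already met when the one before it is completed fails the run):
1. the lens cell stands flat and released on the bare front part of the mount (angle between lens_cell's own z axis and vertical below 0.06 rad and z of lens_cell in the frame of mount between 0.009 and 0.015 m and linear speed of lens_cell below 0.01 m/s and x of lens_cell in the frame of mount between -0.1 and -0.05 m and y of lens_cell in the frame of mount between -0.04 and 0.04 m and contact force between the fingers and lens_cell below 0.1 N), for 0.2 s.
2. the cell has been pushed home: it bears on both fixed balls and on the sprung nose (contact force between lens_cell and stop_ball above 0.1 N and contact force between lens_cell and side_ball above 0.1 N and contact force between lens_cell and nose_ball above 0.1 N and angle between lens_cell's own z axis and vertical below 0.06 rad and z of lens_cell in the frame of mount between 0.009 and 0.015 m), for 0.2 s.
At the end, for the whole second after the job is handed in: The lens cell rests flat on the mount's plate (tilt under 0.06 rad, underside within 3 mm of the plate top), still and released, touching all three of stop ball, side ball and sprung nose with more than 0.1 N each (all of step 2 and linear speed of lens_cell below 0.01 m/s and x of lens_cell in the frame of mount between -0.022 and 0.022 m and contact force between the arm and lens_cell below 0.1 N).
It fails at once if a fixed ball is pressed by the cell with more than 16 N (contact force between lens_cell and stop_ball above 16 N or contact force between lens_cell and side_ball above 16 N).
It fails at once if the robot pushes on the mount or nest with more than 15 N (contact force between any of the fingers, the arm and mount above 15 N).
It fails at once if a bystander is moved by more than 15 mm (distance of any of spacer_ring, vial_a, vial_b, screwdriver, jar, dish from where it was at the start of the episode above 0.015 m).
It also fails if it takes over 58 s, if anything falls off the work surface, if the arm or the gripper's body presses on something with over 40 N, if the wrist force passes 120 N, or if a joint passes its speed limit or range.

## Robot

A 6-joint arm with a two-finger parallel gripper is mounted at the origin on the work surface. World frame = base frame: x ahead of the robot, y to its left, z up, the work surface at z = 0. Lengths are in m, angles in degrees, forces in N, time in s.
With the tool pointing down it reaches from about 0.4 to 0.825 m from the base axis. Payload 7 kg.
Tool frame: the origin (TCP) lies on the centre line of the jaws, within the pads' length; the fingertips stand 19 mm ahead of it and the grasp point (between the pads) is the TCP; z points along the fingers, y is the line along which they close (so a half turn about z gives the same grasp; the last joint's range is limited). The gripper opens to 88 mm and grips with 3 to 60 N. Pads are 19 mm wide; open, the fingers measure 130 mm over their backs; the gripper's body (78 mm by 193 mm) begins 47 mm behind the grasp point.
Start: joints at [-49.097, 20.546, 0.682, 0, -70.136, -16.507], TCP at [0.279, -0.615, 0.21] pointing down, gripper open.
Joint ranges: [-176.03, 176.03], [-82.01, 121.73], [-58.28, 71.71], [-173.87, 95.51], [-174.79, -0.11], [-173.66, 173.66]. Speed limits (degrees/s): [136.94, 136.94, 172.46, 180, 180, 180].

## Interface

Orientations are given as [roll, pitch, yaw] about the fixed x, y, z axes, in that order (R = Rz(yaw) Ry(pitch) Rx(roll)).
In Python, from plant import get_state, capture, close_job gives the robot as it stands.
- The arm moves only by the tool apply_moves, never from a script. Its argument "targets" is a list of rows, each a list of 7 numbers: the opening, from 0 (shut) to 1 (fully open), then the shift along the tool's x, y, z normalised to -1 to 1, where 1 is 1000 mm, then the turn, a rotation vector about the tool's x, y, z normalised to -1 to 1, where 1 is 90 degrees. In form: [[claw, tx, ty, tz, ax, ay, az], ...]. A call has 1 to 20 rows; each row shifts and turns the commanded pose from where the row before left it, along the tool's axes as they then stand; what a row does not reach is not made up. A row lasts 1/12 s, in which the tool goes at most 41.7 mm and 7.16 degrees, less where a joint would pass 70% of its speed; a pose out of reach is approached as far as the arm can. A call with a number of a shift or a turn outside -1 to 1 is refused whole. A call with a gripper value outside its range is refused whole. The fingers move at their own pace and stop on an object; "newtons" is the grip in N (left out, the last holds). Time passes only in rows, so rows that do not move let the fingers close. It gives the time, the measured TCP pose, the force, the opening and the grip force at its end, in the units of the state.
- get_state(): the state, without advancing time (a new reading comes with each control period).
- capture(name): name is "side" or "top" or "wrist"; returns a dict with "frame" (480x640x3 uint8, red, green, blue), "range_z" (480x640 float32, m along the optical axis (not along the pixel's ray), 0 where there is no reading), "camera_matrix" (3x3 intrinsics, pixels), "k1" (the pictures are not rectified: a ray, as slopes to the right and down, at radius r is drawn at 1 + k1 r^2 times it, then the intrinsics apply), "T" (4x4, takes a point from camera to world coordinates). Camera axes: x right, y down, z forward; pixel columns grow to the right and rows downward; lengths in m; the calibration is good to about 2 mm. A picture is of the moment at which its call begins.
- close_job(): hands the job in; it is judged then, once.
The state is a dict: "time_s": time; "joints": joint angles; "qd": joint speeds; "joint_torque": joint torques, N m; "tcp_pos": TCP position; "eef_rot": TCP orientation; "contact_force": force on the tool from outside, world axes, zero at the start; "moment": the same for the moment, N m; "gripper_width": finger opening in m; "gripper_force": force on a finger pad.
Only numpy, scipy, OpenCV 4.12 (cv2) and the standard library are available. Lean on these libraries where they do the work, as an engineer would, in place of code of your own. Each camera call takes 0.05 s, during which the arm holds its last target. There are 200 camera calls.

## Working session

There is one attempt and no reset: what is moved stays moved. The work goes in short steps, Python scripts to look and compute and a tool call to move; the robot and the scene stay as the last step left them, time stands still between calls to the robot, and variables do not carry over. Pictures are saved under pics/ and viewed, at most 10 in all, crops included, and the job is handed in when it is done.

Besides the shell and the picture viewer there is one more tool, called after ">>>" as name([rows], argument=value, ...), one row to a line, values as JSON. apply_moves: Moves the arm, as the interface text tells. Scaled input: -1 to 1 covers 1000 mm each way for a shift and 90 degrees each way for a turn. Its arguments: {"type":"object","properties":{"targets":{"type":"array","items":{"type":"array","items":{"type":"number"}}},"newtons":{"type":"number"}},"required":["targets"]}

```bash
mkdir -p pics; ls; python3 - <<'E'
from plant import *
import cv2,numpy as np
s=get_state();print({k:s[k] for k in('time_s','tcp_pos','eef_rot','contact_force','gripper_width')})
for n in('top','side'):
    c=capture(n);np.savez(f'{n}.npz',**c);cv2.imwrite(f'pics/{n}0.png',c['frame'][:,:,::-1]);print(n,c['camera_matrix'],c['k1'],c['T'])
E
```

```text
pics
{'time_s': 0.0, 'tcp_pos': array([ 0.27854448, -0.61425796,  0.2086032 ]), 'eef_rot': array([ 1.79901685e+02, -9.93563898e-03, -1.55609579e+02]), 'contact_force': array([-0.03146691,  0.62445873, -1.00530384]), 'gripper_width': 0.08788201965576932}
top [[571.41317659   0.         318.69974948]
 [  0.         571.41317659 234.98090279]
 [  0.           0.           1.        ]] -0.05616511296697456 [[-0.0182965  -0.99603421  0.08706941  0.48112611]
 [-0.99973482  0.01944314  0.01233946 -0.07483417]
 [-0.01398343 -0.08682055 -0.99612582  1.24842914]
 [ 0.          0.          0.          1.        ]]
side [[508.64229684   0.         323.68461189]
 [  0.         508.64229684 241.85204105]
 [  0.           0.           1.        ]] -0.010824619804118297 [[-0.99678498 -0.05108223  0.06172778  0.53236173]
 [-0.079378    0.73441027 -0.67404799  0.69140221]
 [-0.01090164 -0.67678074 -0.73610392  0.88175986]
 [ 0.          0.          0.          1.        ]]
```

View pics/top0.png

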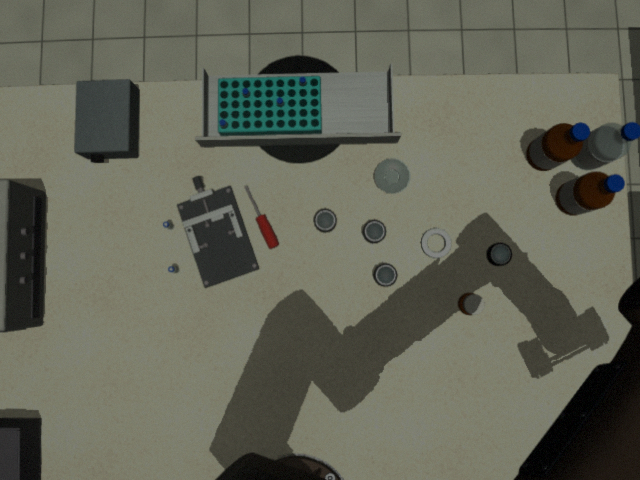

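View pics/side0.png

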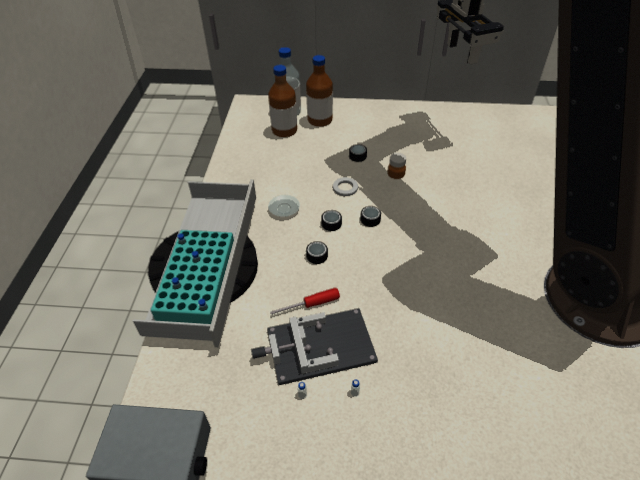

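The top view shows four cells, at (325,220), (374,231), (385,274) and (500,254). The mount is around (218,235) with its micrometer at (198,183), and the two vials are at (168,225) and (173,269). The side view agrees: the bare front of the plate faces the robot.

```bash
cat > h.py <<'E'
import numpy as np,cv2
def ray(c,uv):
    K=c['camera_matrix'];k1=float(c['k1'])
    uv=np.atleast_2d(np.float64(uv))
    p=cv2.undistortPoints(uv[:,None],K,np.array([k1,0,0,0,0.]))[:,0]
    d=np.c_[p,np.ones(len(p))]@c['T'][:3,:3].T
    return c['T'][:3,3],d
def onplane(c,uv,z):
    o,d=ray(c,uv);return o+d*((z-o[2])/d[:,2])[:,None]
def cloud(c):
    v,u=np.mgrid[:480,:640];uv=np.c_[u.ravel(),v.ravel()]
    o,d=ray(c,uv);return (o+d*c['range_z'].ravel()[:,None]).reshape(480,640,3)
E
python3 - <<'E'
from h import *
c=dict(np.load('top.npz'));P=cloud(c)
f=c['frame'].astype(int);mx=f.max(2)
g=cv2.cvtColor(c['frame'],cv2.COLOR_RGB2GRAY)
for n,u,v in[('A',325,220),('B',374,231),('C',385,274),('D',500,254)]:
    w=20;m=np.zeros(g.shape,bool);m[v-w:v+w,u-w:u+w]=1
    m&=(P[...,2]>.017)&(P[...,2]<.035)
    q=P[m];(cx,cy),r=cv2.minEnclosingCircle(np.float32(q[:,:2]))
    print(n,q.mean(0).round(4),cx,cy,r,len(q),'reach',np.hypot(cx,cy))
m=np.zeros(g.shape,bool);m[170:295,176:264]=1
m&=(mx<100)&(P[...,2]>.006)&(P[...,2]<.019)
cv2.imwrite('m.png',m*255)
mm=cv2.morphologyEx(m.astype(np.uint8),cv2.MORPH_CLOSE,np.ones((13,13)))
cs=max(cv2.findContours(mm,0,1)[0],key=cv2.contourArea)
q=onplane(c,cs[:,0],.012)
r=cv2.minAreaRect(np.float32(q[:,:2]*1000));print(r,cv2.boxPoints(r))
h=np.zeros(g.shape,bool);h[170:295,160:264]=1
for lo,hi in((.028,.05),(.019,.028)):
  k=h&(P[...,2]>lo)&(P[...,2]<hi);print(k.sum())
big=cv2.resize(c['frame'][165:300,150:290],None,fx=4,fy=4,interpolation=2)
cv2.drawContours(big,[(cs-[150,165])*4],0,(255,0,0),1)
cv2.imwrite('pics/m1.png',big[:,:,::-1])
E
```

```text
A [ 0.621  -0.0732  0.0271] 0.6217327117919922 -0.07321394234895706 0.0251617394387722 416 reach 0.6260286305485563
B [ 0.5951 -0.1785  0.0269] 0.5956606864929199 -0.17890845239162445 0.025058038532733917 417 reach 0.6219484607026395
C [ 0.5015 -0.1995  0.027 ] 0.5017324686050415 -0.20000004768371582 0.025423800572752953 426 reach 0.5401254383252075
D [ 0.5409 -0.4466  0.0265] 0.5413856506347656 -0.4478946030139923 0.025898832827806473 438 reach 0.7026435782971977
((598.080078125, 143.0962371826172), (194.8039093017578, 166.6462860107422), 18.492158889770508) [[479.2793   191.22371 ]
 [532.13525   33.181854]
 [716.88086   94.968765]
 [664.0249   253.01062 ]]
1303
274[ WARN:0@0.186] global loadsave.cpp:1063 imwrite_ Unsupported depth image for selected encoder is fallbacked to CV_8U.
```

View pics/m1.png

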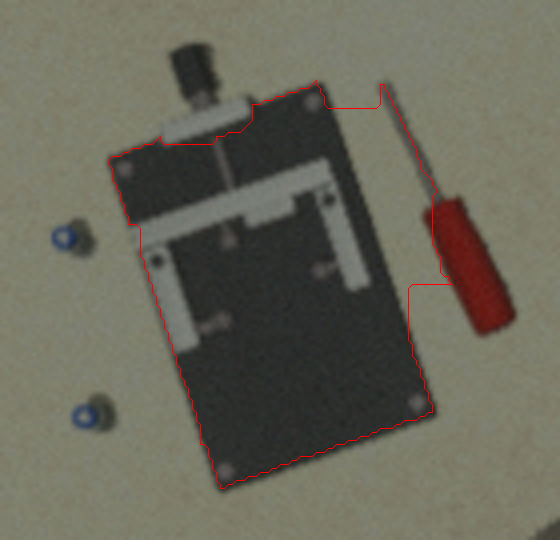

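The crop shows the plate corners at about (109,158), (320,82), (435,410) and (222,490) at 4x zoom. The nest's arms and balls are visible, with the stop ball at (229,240), the side ball at (322,270) and the nose at (220,322). Cell C, at (0.502, -0.200), is nearest to the base.

```bash
cat >> h.py <<'E'
def mountfit(c,corn):  # corn px: backleft, backright, frontright, frontleft
    q=onplane(c,corn,.012)[:,:2]
    M=np.array([[.09,.063],[.09,-.063],[-.105,-.063],[-.105,.063]])
    a=M-M.mean(0);b=q-q.mean(0)
    th=np.arctan2((a[:,0]*b[:,1]-a[:,1]*b[:,0]).sum(),(a*b).sum())
    R=np.array([[np.cos(th),-np.sin(th)],[np.sin(th),np.cos(th)]])
    t=q.mean(0)-R@M.mean(0)
    return R,t,np.degrees(th),((q-t)@R*1000).round(1)
E
python3 - <<'E'
from h import *
c=dict(np.load('top.npz'))
z=lambda L:np.array(L)/4.+[150,165]-.375
R,t,th,e=mountfit(c,z([(109,158),(320,82),(435,410),(222,490)]))
print(t,th,e.tolist(),'landing',t+R@[-.075,0])
for n,p,h in[('armL',(186,352),.035),('armR',(357,291),.035),('stop',(229,238),.03),('side',(322,268),.03),('nose',(220,320),.03),('wallfront',(238,213),.04)]:
    q=onplane(c,z([p]),h)[0,:2];print(n,((q-t)@R*1000).round(1))
q=onplane(c,z([(65,238),(85,418),(490,332)]),.041)[:,:2];print(((q-t)@R*1000).round(1))
E
```

```text
[0.59929633 0.16399992] 18.92377770522619 [[88.8, 61.5], [88.4, -61.8], [-102.9, -61.5], [-104.3, 61.8]] landing [0.52835002 0.13967667]
armL [-29.8  51.4]
armR [-30.4 -45.7]
stop [21.1 10.5]
side [-11.5 -31.5]
nose [-19.2  29.5]
wallfront [30.4 -0. ]
[[  49.6   91.8]
 [ -45.3  112.5]
 [ -76.  -105.7]]
```

>>> apply_moves([
  [1,-0.0312,0.0238,0.007,0,0,0],
  [1,-0.0312,0.0238,0.007,0,0,0],
  [1,-0.0312,0.0238,0.007,0,0,0],
  [1,-0.0312,0.0238,0.007,0,0,0],
  [1,-0.0312,0.0238,0.007,0,0,0],
  [1,-0.0312,0.0238,0.007,0,0,0],
  [1,-0.0312,0.0238,0.007,0,0,0],
  [1,-0.0312,0.0238,0.007,0,0,0],
  [1,-0.0312,0.0238,0.007,0,0,0],
  [1,-0.0312,0.0238,0.007,0,0,0],
  [1,-0.0312,0.0238,0.007,0,0,0],
  [1,-0.0312,0.0238,0.007,0,0,0],
  [1,0,0,0,0,0,0.061],
  [1,0,0,0,0,0,0],
  [1,0,0,0,0,0,0],
])

```text
time_s: 1.35
tcp_pos: [0.5016, -0.1997, 0.1253]
eef_rot: [180.0, -0.0, -160.9]
contact_force: [-0.7, 0.8, 0.1]
gripper_width: 0.0872
gripper_force: 0.0
```

```bash
cat >> h.py <<'E'
def totool(s,p):
    from scipy.spatial.transform import Rotation as Ro
    return Ro.from_euler('xyz',s['eef_rot'],degrees=True).inv().apply(np.array(p)-s['tcp_pos'])
E
python3 - <<'E'
from h import *
from plant import *
s=get_state();print(s['tcp_pos'],s['eef_rot'],s['contact_force'],s['time_s'])
c=capture('wrist');np.savez('w1.npz',**c);cv2.imwrite('pics/w1.png',c['frame'][:,:,::-1])
P=cloud(c);m=(P[...,2]>.018)&(P[...,2]<.034)&(np.hypot(P[...,0]-.502,P[...,1]+.2)<.04)&(c['range_z']>0)
q=P[m];print(len(q))
if len(q):
    print(cv2.minEnclosingCircle(np.float32(q[:,:2])),np.percentile(q[:,2],[2,50,98]))
    print(cv2.fitEllipse(cv2.convexHull(np.float32(q[:,:2]))))
print(totool(s,[.502,-.2,.025]))
E
```

```text
[ 0.50159756 -0.19965584  0.12530724] [ 1.79983478e+02 -4.18020466e-02 -1.60902223e+02] [-0.67697012  0.79455867  0.06602844] 1.35
2547
((0.49810922145843506, -0.20014946162700653), 0.025042247027158737) [0.02282948 0.0260688  0.03044072]
((0.4980230927467346, -0.20002761483192444), (0.04932740330696106, 0.04950036108493805), 64.97566223144531)
[-0.00034087 -0.00048582  0.10030688]
```

View pics/w1.png

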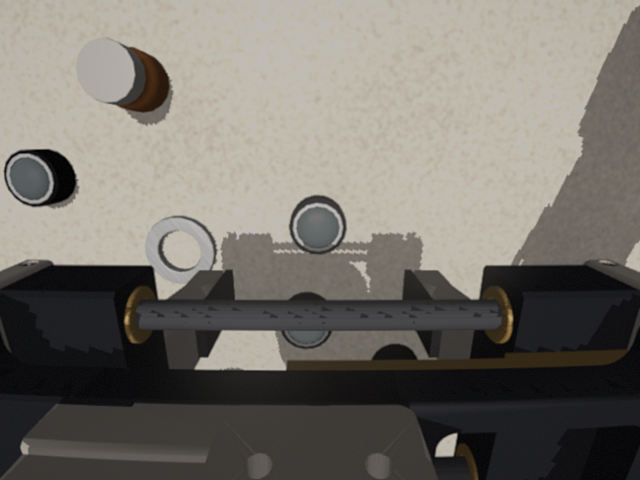

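The wrist picture shows the cell centred at (318,226), just ahead of the jaw line. It measures (0.498, -0.200) with a top around 0.026 and a radius of 25 mm, which matches what it should be.

>>> apply_moves([
  [1,0.002,0,0.025,0,0,0],
  [1,0,0,0.025,0,0,0],
  [1,0,0,0.025,0,0,0],
  [1,0,0,0.02,0,0,0],
  [1,0,0,0.005,0,0,0],
  [1,0,0,0,0,0,0],
  [0,0,0,0,0,0,0],
  [0,0,0,0,0,0,0],
  [0,0,0,0,0,0,0],
  [0,0,0,0,0,0,0],
  [0,0,0,0,0,0,0],
  [0,0,0,0,0,0,0],
  [0,0,0,0,0,0,0],
  [0,0,0,0,0,0,0],
], newtons=15)

```text
time_s: 2.57
tcp_pos: [0.4999, -0.2006, 0.0257]
eef_rot: [-180.0, 0.0, -161.1]
contact_force: [0.3, 0.4, -0.3]
gripper_width: 0.0403
gripper_force: 0.0
```

```bash
python3 - <<'E'
from h import *
from plant import *
c=capture('wrist');cv2.imwrite('pics/w2.png',c['frame'][:,:,::-1])
s=get_state();print(s['tcp_pos'],s['contact_force'],s['gripper_width'],s['gripper_force'])
c=capture('top')
P=cloud(c);m=(P[...,2]>.018)&(P[...,2]<.034)&(np.hypot(P[...,0]-.502,P[...,1]+.2)<.05)&(c['range_z']>0)
print(m.sum(),P[m].mean(0) if m.any() else 0)
s=get_state();print(s['gripper_width'],s['gripper_force'])
E
```

```text
[ 0.49991678 -0.20058102  0.02561695] [-0.80008728  1.25128228 -0.10145289] 0.035775719735257595 0.0
0 0
0.03211216792220267 0.0
```

View pics/w2.png

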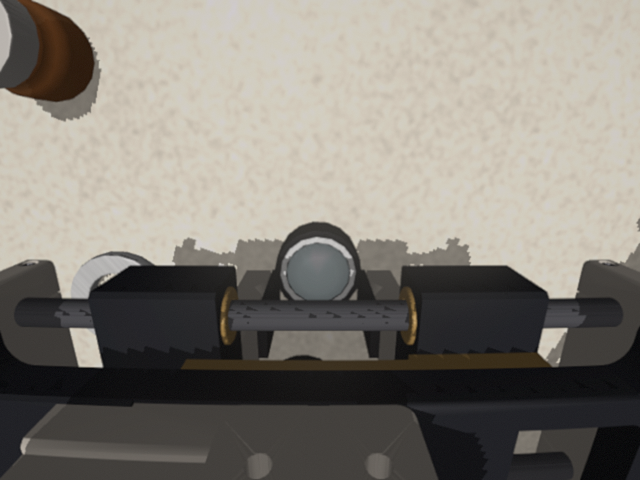

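The wrist picture shows the cell at (318,270), apparently ahead of the jaws, while the fingers keep closing with no force. I'll check where it is now.

```bash
python3 - <<'E'
from h import *
from plant import *
for n in('wrist','side'):
    c=capture(n);np.savez(n+'3.npz',**c);P=cloud(c)
    for lo,hi in((.017,.034),(.02,.026)):
        m=(P[...,2]>lo)&(P[...,2]<hi)&(np.hypot(P[...,0]-.49,P[...,1]+.2)<.055)&(c['range_z']>0)
        q=P[m];print(n,len(q),q.mean(0) if len(q) else 0, cv2.minEnclosingCircle(np.float32(q[:,:2])) if len(q) else 0)
    if n=='wrist':
        print('T',c['T'].round(4).tolist())
        for u,v in((318,270),(318,235),(318,315),(255,300),(380,300),(255,340),(380,340),(318,345)): print(u,v,P[v,u].round(4))
s=get_state();print(s['tcp_pos'],s['gripper_width'],s['gripper_force'],s['time_s'])
E
```

```text
wrist 4695 [ 0.4931391  -0.2016078   0.02684102] ((0.49797505140304565, -0.2000586986541748), 0.024951182305812836)
wrist 1832 [ 0.48837301 -0.20315179  0.02472041] ((0.497963011264801, -0.20005583763122559), 0.024953415617346764)
T [[-0.3251, 0.9116, 0.2515, 0.4311], [0.9457, 0.3136, 0.086, -0.2229], [-0.0004, 0.2658, -0.964, 0.2015], [0.0, 0.0, 0.0, 1.0]]
318 270 [ 0.4951 -0.201   0.0297]
318 235 [ 0.4774 -0.2071  0.0244]
318 315 [ 0.471  -0.2092  0.1257]
255 300 [ 0.4744 -0.2258  0.1217]
380 300 [ 0.4631 -0.1948  0.1228]
255 340 [ 0.4932 -0.2224  0.1114]
380 340 [ 0.482  -0.1844  0.1087]
318 345 [ 0.5583 -0.1793  0.0015]
side 162 [ 0.50315448 -0.18931363  0.02380917] ((0.5025436878204346, -0.19595827162265778), 0.027072353288531303)
side 111 [ 0.5025301  -0.18974176  0.02381584] ((0.499578058719635, -0.1978810429573059), 0.024797754362225533)
[ 0.49985792 -0.2005818   0.02552377] 0.02371059338873604 0.0 2.7667
```

```bash
python3 - <<'E'
from h import *
c=dict(np.load('side3.npz'));cv2.imwrite('pics/s3.png',cv2.resize(c['frame'][60:320,250:600],None,fx=2,fy=2,interpolation=2)[:,:,::-1])
E
```

```text
(no output)
```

View pics/s3.png

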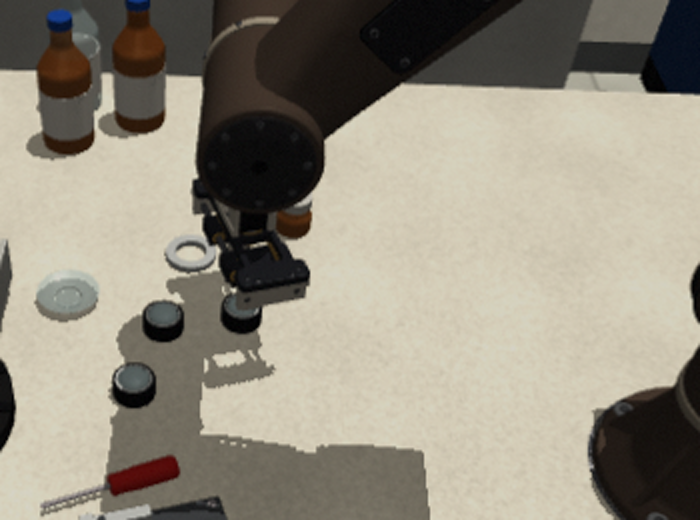

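The side view shows the gripper hanging well above the cell, with the finger bottom at crop pixel (270,300), although the state reports the TCP at z = 0.026. I'll measure the actual finger points.

```bash
python3 - <<'E'
from h import *
from plant import *
s=get_state()
c=dict(np.load('side3.npz'));P=cloud(c)
for u,v in((270,300),(270,290),(245,300),(303,292),(300,275),(270,270),(250,245),(230,270),(280,240)):
    uu,vv=250+u//2,60+v//2;print(u,v,P[vv,uu].round(3),totool(s,P[vv,uu]).round(3))
from plant import get_state
print({k:np.round(s[k],3) for k in ('joints','joint_torque')})
print(dict(np.load('wrist3.npz'))['camera_matrix'][0,0])
E
```

```text
270 300 [ 0.471 -0.115  0.114] [-0.001  0.09  -0.088]
270 290 [ 0.473 -0.108  0.135] [-0.005  0.096 -0.11 ]
245 300 [ 0.5   -0.106  0.12 ] [-0.03   0.089 -0.094]
303 292 [ 0.437 -0.127  0.117] [ 0.036  0.09  -0.091]
300 275 [ 0.443 -0.118  0.151] [ 0.027  0.097 -0.126]
270 270 [ 0.474 -0.122  0.151] [-0.001  0.083 -0.125]
250 245 [ 0.495 -0.182  0.134] [-0.001  0.019 -0.109]
230 270 [ 0.516 -0.142  0.131] [-0.035  0.05  -0.105]
280 240 [ 0.449 -0.35  -0.001] [ 0.097 -0.125  0.026]
{'joints': array([-1.0030e+00,  1.9009e+01, -2.9456e+01, -1.0000e-03, -4.1543e+01,
       -7.0085e+01]), 'joint_torque': array([ 5.0000e-03, -4.7485e+01,  2.0611e+01,  4.9220e+00, -6.3000e-02,
        0.0000e+00])}
331.12558872244284
```

```bash
python3 - <<'E'
from h import *
from plant import *
from scipy.spatial.transform import Rotation as Ro
s=get_state();R=Ro.from_euler('xyz',s['eef_rot'],degrees=True).as_matrix()
for f in('wrist3','side3'):
    c=dict(np.load(f+'.npz'));P=cloud(c);t=(P-s['tcp_pos'])@R
    m=(np.abs(t[...,0])<.03)&(np.abs(t[...,1])<.07)&(c['range_z']>0)
    for a in np.arange(-.13,.03,.01):
        k=m&(t[...,2]>a)&(t[...,2]<a+.01)
        if k.any():print(f,round(a,2),k.sum(),np.percentile(t[k],[0,50,100],axis=0).round(3).tolist())
c=dict(np.load('wrist3.npz'));Rc=c['T'][:3,:3];K=c['camera_matrix'];D=np.array([float(c['k1']),0,0,0,0])
for p in([0,.012,.019],[0,.012,-.022],[0,.02,-.06],[.0095,.02,-.022],[.0095,.02,.019]):
    w=s['tcp_pos']+R@p;q=(w-c['T'][:3,3])@Rc
    print(p,cv2.projectPoints(q[None],np.zeros(3),np.zeros(3),K,D)[0].ravel().round(0))
E
```

```text
wrist3 -0.13 31779 [[-0.003, -0.069, -0.13], [0.026, 0.009, -0.126], [0.03, 0.07, -0.12]]
wrist3 -0.12 11298 [[-0.009, -0.068, -0.12], [0.026, 0.009, -0.118], [0.03, 0.07, -0.11]]
wrist3 -0.11 15294 [[-0.029, -0.07, -0.11], [0.025, 0.021, -0.107], [0.03, 0.07, -0.1]]
wrist3 -0.1 1144 [[-0.028, -0.069, -0.1], [0.012, 0.058, -0.098], [0.03, 0.07, -0.09]]
wrist3 -0.09 406 [[0.003, -0.02, -0.09], [0.011, 0.001, -0.085], [0.019, 0.022, -0.08]]
wrist3 -0.08 324 [[-0.005, -0.019, -0.08], [0.004, -0.018, -0.075], [0.013, 0.021, -0.07]]
wrist3 -0.07 757 [[-0.009, -0.019, -0.07], [-0.002, 0.017, -0.064], [0.007, 0.021, -0.06]]
wrist3 -0.06 330 [[-0.01, -0.026, -0.06], [0.012, -0.015, -0.052], [0.013, 0.029, -0.05]]
wrist3 -0.05 573 [[-0.009, -0.029, -0.05], [0.012, -0.015, -0.045], [0.013, 0.031, -0.04]]
wrist3 -0.04 759 [[0.0, -0.03, -0.04], [0.012, -0.015, -0.036], [0.013, 0.033, -0.03]]
wrist3 -0.03 521 [[-0.005, -0.03, -0.03], [0.012, -0.015, -0.026], [0.013, 0.033, -0.02]]
wrist3 -0.02 52 [[-0.0, -0.018, -0.02], [0.008, 0.001, -0.019], [0.011, 0.021, -0.017]]
wrist3 -0.01 3104 [[-0.015, -
[... 917 characters left out ...]
[-0.011, -0.026, -0.068]]
side3 -0.03 8 [[-0.008, -0.014, -0.026], [-0.005, 0.03, -0.022], [0.008, 0.032, -0.02]]
side3 -0.02 7 [[-0.008, -0.019, -0.02], [-0.005, -0.012, -0.019], [0.011, 0.031, -0.017]]
side3 -0.01 38 [[-0.026, -0.016, -0.004], [-0.009, 0.005, -0.001], [0.014, 0.029, -0.0]]
side3 -0.0 139 [[-0.025, -0.023, 0.0], [-0.008, 0.016, 0.002], [0.022, 0.03, 0.01]]
side3 0.01 62 [[-0.026, -0.006, 0.01], [-0.01, 0.021, 0.015], [0.021, 0.029, 0.02]]
side3 0.02 588 [[-0.03, -0.07, 0.02], [-0.009, 0.03, 0.026], [0.03, 0.07, 0.03]]
[0, 0.012, 0.019] [335. 263.]
[0, 0.012, -0.022] [339. 292.]
[0, 0.02, -0.06] [365. 333.]
[0.0095, 0.02, -0.022] [356. 274.]
[0.0095, 0.02, 0.019] [349. 249.]
```

Both cameras put the real fingertips about 20 mm *behind* the reported TCP instead of 19 mm ahead. So reported z runs about 40 mm too low, and the fingers closed above the cell without touching it. From here I take tip z as reported z + 0.020. Next I reopen, lower by 38 mm, and check the force.

>>> apply_moves([
  [1,0,0,0,0,0,0],
  [1,0,0,0,0,0,0],
  [1,0,0,0,0,0,0],
  [1,0,0,0,0,0,0],
  [1,0,0,0,0,0,0],
  [1,0,0,0,0,0,0],
  [1,0,0,0,0,0,0],
  [1,0,0,0,0,0,0],
  [1,0,0,0,0,0,0],
  [1,0,0,0,0,0,0],
  [1,0,0,0,0,0,0],
  [1,0,0,0,0,0,0],
  [1,0,0,0.01,0,0,0],
  [1,0,0,0.01,0,0,0],
  [1,0,0,0.01,0,0,0],
  [1,0,0,0.005,0,0,0],
  [1,0,0,0.002,0,0,0],
  [1,0,0,0,0,0,0],
])

```text
time_s: 4.27
tcp_pos: [0.4992, -0.2006, -0.0125]
eef_rot: [180.0, -0.1, -161.1]
contact_force: [-0.5, 0.4, -0.3]
gripper_width: 0.0877
gripper_force: 0.0
```

>>> apply_moves([
  [0,0,0,0,0,0,0],
  [0,0,0,0,0,0,0],
  [0,0,0,0,0,0,0],
  [0,0,0,0,0,0,0],
  [0,0,0,0,0,0,0],
  [0,0,0,0,0,0,0],
  [0,0,0,0,0,0,0],
  [0,0,0,0,0,0,0],
], newtons=15)

```text
time_s: 4.93
tcp_pos: [0.5, -0.2006, -0.0112]
eef_rot: [-180.0, 0.0, -161.1]
contact_force: [-1.3, 0.5, 1.3]
gripper_width: 0.0494
gripper_force: 15.0
```

The cell is held at a width of 49.4 mm with 15 N. Now I lift it and carry it over the landing point.

>>> apply_moves([
  [0,0,0,-0.02,0,0,0],
  [0,0,0,-0.03,0,0,0],
  [0,0,0,-0.03,0,0,0],
  [0,-0.0138,0.0312,0,0,0,0],
  [0,-0.0138,0.0312,0,0,0,0],
  [0,-0.0138,0.0312,0,0,0,0],
  [0,-0.0138,0.0312,0,0,0,0],
  [0,-0.0138,0.0312,0,0,0,0],
  [0,-0.0138,0.0312,0,0,0,0],
  [0,-0.0138,0.0312,0,0,0,0],
  [0,-0.0138,0.0312,0,0,0,0],
  [0,-0.0138,0.0312,0,0,0,0],
  [0,-0.0138,0.0312,0,0,0,0],
  [0,0,0,0,0,0,0],
  [0,0,0,0,0,0,0],
])

```text
time_s: 6.18
tcp_pos: [0.5291, 0.141, 0.0681]
eef_rot: [180.0, -0.0, -160.9]
contact_force: [-0.6, 0.1, -1.1]
gripper_width: 0.0499
gripper_force: 15.0
```

```bash
python3 - <<'E'
from h import *
from plant import *
s=get_state();print(s['tcp_pos'],s['eef_rot'],s['contact_force'],s['gripper_width'])
c=capture('wrist');np.savez('w4.npz',**c);cv2.imwrite('pics/w4.png',c['frame'][:,:,::-1])
print(totool(s,[.5284,.1397,.05]))
E
```

```text
[0.52906342 0.14097478 0.06811448] [ 1.79998576e+02 -3.68335089e-02 -1.60935547e+02] [-0.61430864  0.05462419 -1.13711487] 0.04988639082317144
[ 0.00103177 -0.00098862  0.01811512]
```

View pics/w4.png

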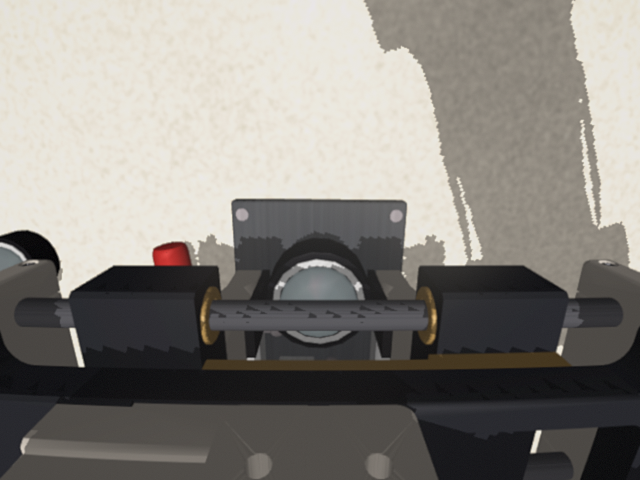

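The wrist picture shows the cell held over the plate. The plate's front edge runs from (233,200) to (407,201) and is level with the jaws.

```bash
python3 - <<'E'
from h import *
from plant import *
s=get_state();c=dict(np.load('w4.npz'))
q=onplane(c,[(232.5,199.5),(407,201)],.012);d=q[1]-q[0]
print(q,np.linalg.norm(d),'yaw',np.degrees(np.arctan2(-d[0],d[1])))
m=q.mean(0);th=np.arctan2(-d[0],d[1]);ex=np.array([np.cos(th),np.sin(th),0])
print('landing',m+ex*.03,'seat nominal',m+ex*.105)
print(totool(s,m+ex*.03))
P=cloud(c);print(P[225,300:340:10])
E
```

```text
[[0.51617577 0.0734604  0.012     ]
 [0.47662216 0.19076626 0.012     ]] 0.12379480605281325 yaw 18.633263123778644
landing [0.52482645 0.14169862 0.012     ] seat nominal [0.59589519 0.16566183 0.012     ]
[0.00299606 0.00317063 0.05607195]
[[0.5178884  0.12453472 0.0131046 ]
 [0.51558224 0.13132853 0.01291276]
 [0.51334999 0.1381607  0.01237983]
 [0.510961   0.14494809 0.01251295]]
```

>>> apply_moves([
  [0,0.002,0.001,0.02,0,0,0],
  [0,0,0,0.02,0,0,0],
  [0,0,0,0.015,0,0,0],
  [0,0,0,0.007,0,0,0],
  [0,0,0,0.002,0,0,0],
  [0,0,0,0,0,0,0],
  [0,0,0,0,0,0,0],
])

```text
time_s: 6.82
tcp_pos: [0.5276, 0.1394, 0.0052]
eef_rot: [180.0, 0.0, -161.1]
contact_force: [0.5, 0.6, -0.9]
gripper_width: 0.0495
gripper_force: 15.0
```

>>> apply_moves([
  [0,0,0,0.001,0,0,0],
  [0,0,0,0,0,0,0],
  [0,0,0,0,0,0,0],
])

```text
time_s: 7.07
tcp_pos: [0.5275, 0.1398, 0.0042]
eef_rot: [180.0, 0.1, -161.1]
contact_force: [1.0, -0.4, -1.0]
gripper_width: 0.0496
gripper_force: 15.0
```

>>> apply_moves([
  [0,0,0,0.001,0,0,0],
  [0,0,0,0,0,0,0],
  [0,0,0,0,0,0,0],
])

```text
time_s: 7.32
tcp_pos: [0.5271, 0.1396, 0.0026]
eef_rot: [180.0, 0.0, -161.1]
contact_force: [-0.1, 0.0, -1.5]
gripper_width: 0.0498
gripper_force: 15.0
```

>>> apply_moves([
  [0,0,0,0.001,0,0,0],
  [0,0,0,0,0,0,0],
  [0,0,0,0,0,0,0],
])

```text
time_s: 7.57
tcp_pos: [0.527, 0.1395, 0.0014]
eef_rot: [-180.0, -0.0, -161.1]
contact_force: [-0.4, -0.6, -1.6]
gripper_width: 0.0499
gripper_force: 15.0
```

>>> apply_moves([
  [0,0,0,0.001,0,0,0],
  [0,0,0,0,0,0,0],
  [0,0,0,0,0,0,0],
])

```text
time_s: 7.82
tcp_pos: [0.5272, 0.1397, 0.0008]
eef_rot: [180.0, 0.0, -161.1]
contact_force: [-0.7, -0.7, 2.4]
gripper_width: 0.0493
gripper_force: 15.0
```

>>> apply_moves([
  [0.85,0,0,0,0,0,0],
  [0.85,0,0,0,0,0,0],
  [0.85,0,0,0,0,0,0],
  [0.85,0,0,0,0,0,0],
  [0.85,0,0,0,0,0,0],
  [0.85,0,0,0,0,0,0],
  [0.85,0,0,-0.02,0,0,0],
  [0.85,0,0,-0.02,0,0,0],
  [0.85,0,0,-0.02,0,0,0],
  [0,0.02,0,0,0,0,0],
  [0,0.02,0,0,0,0,0],
  [0,0.02,0,0,0,0,0],
  [0,0,0,0,0,0,0],
  [0,0,0,0,0,0,0],
  [0,0,0,0,0,0,0],
  [0,0,0,0,0,0,0],
  [0,0,0,0,0,0,0],
  [0,0,0,0,0,0,0],
  [0,0,0,0,0,0,0],
])

```text
time_s: 9.4
tcp_pos: [0.4706, 0.1202, 0.0603]
eef_rot: [-180.0, -0.0, -161.1]
contact_force: [0.0, 0.1, -0.3]
gripper_width: 0.0134
gripper_force: 0.0
```

```bash
python3 - <<'E'
from h import *
from plant import *
s=get_state();print(s['tcp_pos'],s['eef_rot'],s['gripper_width'],s['time_s'])
w=capture('wrist');cv2.imwrite('pics/w5.png',w['frame'][:,:,::-1]);np.savez('w5.npz',**w)
sd=capture('side');np.savez('s5.npz',**sd);tp=capture('top');np.savez('t5.npz',**tp)
for n,c in(('w',w),('s',sd),('t',tp)):
    P=cloud(c)
    m=(P[...,2]>.03)&(P[...,2]<.046)&(np.hypot(P[...,0]-.527,P[...,1]-.14)<.034)&(c['range_z']>0)
    q=P[m];print(n,len(q),cv2.minEnclosingCircle(np.float32(q[:,:2])) if len(q)>9 else'',np.percentile(q[:,2],[5,95]) if len(q) else '')
E
```

```text
[0.47058984 0.12015284 0.06032178] [-1.79990904e+02 -2.36613819e-02 -1.61102134e+02] 0.013397224025340954 9.4
w 964 ((0.532093346118927, 0.14247848093509674), 0.01939384639263153) [0.03900165 0.04255774]
s 466 ((0.5258921384811401, 0.14037710428237915), 0.02701353095471859) [0.03244831 0.04156102]
t 221 ((0.5320894122123718, 0.13979987800121307), 0.024690810590982437) [0.03414851 0.04420934]
```

View pics/w5.png

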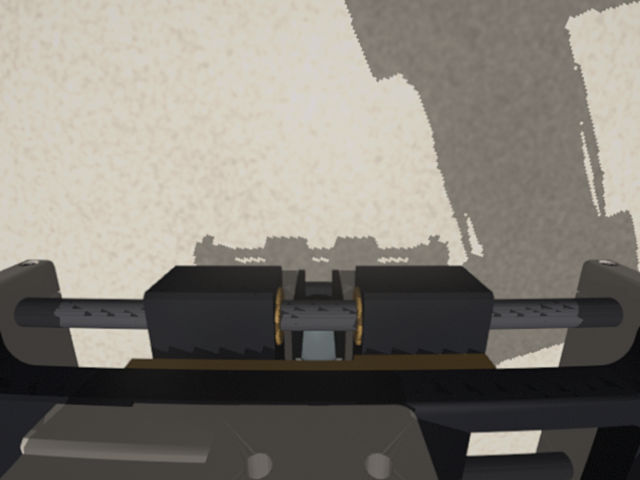

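The cell stands released and flat on the front of the plate, at about (0.527, 0.140) with its top near 0.042. In the wrist picture the closed fingers at (320,310) hide it. Next I lower the closed fingers behind it.

>>> apply_moves([
  [0,0,0,0.02,0,0,0],
  [0,0,0,0.02,0,0,0],
  [0,0,0,0.02,0,0,0],
  [0,0,0,0.003,0,0,0],
  [0,0,0,0,0,0,0],
  [0,-0.006,0,0,0,0,0],
  [0,-0.006,0,0,0,0,0],
  [0,0,0,0,0,0,0],
  [0,0,0,0,0,0,0],
])

```text
time_s: 10.3
tcp_pos: [0.4828, 0.1246, -0.0016]
eef_rot: [180.0, 0.1, -161.1]
contact_force: [-0.5, -0.6, -0.4]
gripper_width: 0.0003
gripper_force: 0.0
```

```bash
cat > st.py <<'E'
from h import *
from plant import *
s=get_state();R=np.array([np.cos(np.radians(18.9)),np.sin(np.radians(18.9))])
print(s['time_s'],'x',((s['tcp_pos'][:2]-[.5993,.164])@R*1000).round(1),'F',(s['contact_force'][:2]@R).round(2),s['tcp_pos'].round(4),s['contact_force'].round(2),s['gripper_width'])
E
python3 st.py
```

```text
10.3 x -123.0 F -0.63 [ 0.4828  0.1246 -0.0016] [-0.47 -0.59 -0.4 ] 0.00029369813758993793
```

>>> apply_moves([
  [0,-0.002,0,0,0,0,0],
  [0,-0.002,0,0,0,0,0],
  [0,-0.002,0,0,0,0,0],
  [0,-0.002,0,0,0,0,0],
  [0,-0.002,0,0,0,0,0],
  [0,-0.002,0,0,0,0,0],
  [0,-0.002,0,0,0,0,0],
  [0,-0.002,0,0,0,0,0],
  [0,-0.002,0,0,0,0,0],
  [0,-0.002,0,0,0,0,0],
  [0,-0.002,0,0,0,0,0],
  [0,-0.002,0,0,0,0,0],
  [0,-0.002,0,0,0,0,0],
  [0,-0.002,0,0,0,0,0],
  [0,-0.002,0,0,0,0,0],
])

```text
time_s: 11.55
tcp_pos: [0.5103, 0.1338, -0.0025]
eef_rot: [180.0, -0.0, -161.1]
contact_force: [-0.2, -0.1, 0.6]
gripper_width: 0.0007
gripper_force: 0.3
```

```bash
cat >> st.py <<'E'
c=capture('top');P=cloud(c)
cx=s['tcp_pos'][:2]+R*.035
m=(P[...,2]>.03)&(P[...,2]<.046)&(np.hypot(P[...,0]-cx[0],P[...,1]-cx[1])<.03)&(c['range_z']>0)
print(m.sum())
c=capture('side');P=cloud(c)
m=(P[...,2]>.034)&(P[...,2]<.044)&(np.hypot(P[...,0]-cx[0],P[...,1]-cx[1])<.034)&(c['range_z']>0)
q=P[m];
if len(q)>20:
    (a,b),r=cv2.minEnclosingCircle(np.float32(q[:,:2]));d=np.array([a,b])-[.5993,.164];print('side cell',len(q),'x',1000*d@R,'y',1000*d@[-R[1],R[0]],r,q[:,2].max())
cv2.imwrite('pics/side_now.png',cv2.resize(c['frame'][260:400,240:420],None,fx=4,fy=4,interpolation=2)[:,:,::-1])
E
python3 st.py
```

```text
11.55 x -94.0 F -0.22 [ 0.5103  0.1338 -0.0025] [-0.18 -0.13  0.56] 0.0006734022821172933
4
side cell 318 x -60.24068549523385 y 3.763874185121161 0.027817167341709137 0.043559660582208615
```

>>> apply_moves([
  [0,-0.0015,0,0,0,0,0],
  [0,-0.0015,0,0,0,0,0],
  [0,-0.0015,0,0,0,0,0],
  [0,-0.0015,0,0,0,0,0],
  [0,-0.0015,0,0,0,0,0],
  [0,-0.0015,0,0,0,0,0],
  [0,-0.0015,0,0,0,0,0],
  [0,-0.0015,0,0,0,0,0],
  [0,-0.0015,0,0,0,0,0],
  [0,-0.0015,0,0,0,0,0],
])

```text
time_s: 12.48
tcp_pos: [0.5244, 0.1387, -0.0024]
eef_rot: [-180.0, -0.0, -161.1]
contact_force: [-0.6, -0.5, 0.7]
gripper_width: 0.0009
gripper_force: 0.4
```

```bash
python3 st.py
```

```text
12.4833 x -79.0 F -0.77 [ 0.5244  0.1387 -0.0024] [-0.64 -0.5   0.71] 0.0008598591729638211
1
side cell 320 x -44.813697344617744 y 3.7755813681750934 0.027515171095728874 0.04320171946722107
```

View pics/side_now.png

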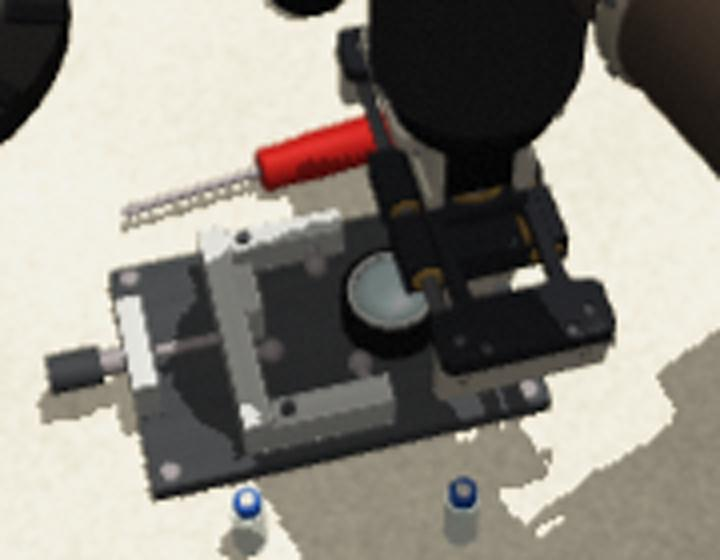

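The side crop shows the cell at (390,300), just ahead of the nose at (362,362) and on line with the stop ball at (270,350). I push on in small steps.

>>> apply_moves([
  [0,-0.001,0,0,0,0,0],
  [0,-0.001,0,0,0,0,0],
  [0,-0.001,0,0,0,0,0],
  [0,-0.001,0,0,0,0,0],
  [0,-0.001,0,0,0,0,0],
  [0,-0.001,0,0,0,0,0],
  [0,-0.001,0,0,0,0,0],
  [0,-0.001,0,0,0,0,0],
])

```text
time_s: 13.25
tcp_pos: [0.5319, 0.1412, -0.0025]
eef_rot: [-180.0, -0.0, -161.1]
contact_force: [-1.1, -1.1, 0.2]
gripper_width: 0.0005
gripper_force: 0.4
```

>>> apply_moves([
  [0,-0.001,0,0,0,0,0],
  [0,-0.001,0,0,0,0,0],
  [0,-0.001,0,0,0,0,0],
  [0,-0.001,0,0,0,0,0],
  [0,-0.001,0,0,0,0,0],
  [0,-0.001,0,0,0,0,0],
])

```text
time_s: 13.75
tcp_pos: [0.5375, 0.143, -0.0025]
eef_rot: [-180.0, -0.0, -161.1]
contact_force: [-0.9, -1.2, 1.0]
gripper_width: 0.0005
gripper_force: 0.8
```

>>> apply_moves([
  [0,-0.001,0,0,0,0,0],
  [0,-0.001,0,0,0,0,0],
  [0,-0.001,0,0,0,0,0],
  [0,-0.001,0,0,0,0,0],
  [0,-0.001,0,0,0,0,0],
])

```text
time_s: 14.17
tcp_pos: [0.5424, 0.1448, -0.0025]
eef_rot: [180.0, 0.0, -161.1]
contact_force: [-0.2, -0.7, 0.8]
gripper_width: 0.0003
gripper_force: 0.5
```

```bash
python3 st.py
```

```text
14.1667 x -60.0 F -0.45 [ 0.5424  0.1448 -0.0025] [-0.23 -0.71  0.82] 0.00026998902102672083
0
side cell 305 x -22.45598870143209 y 0.3348760985536559 0.02553246170282364 0.043985093644322126
```

>>> apply_moves([
  [0,-0.001,0,0,0,0,0],
  [0,-0.001,0,0,0,0,0],
  [0,-0.001,0,0,0,0,0],
  [0,0,0,0,0,0,0],
])

```text
time_s: 14.6
tcp_pos: [0.5452, 0.1458, -0.0025]
eef_rot: [180.0, 0.0, -161.1]
contact_force: [-1.1, -1.1, 0.6]
gripper_width: 0.0005
gripper_force: 0.8
```

>>> apply_moves([
  [0,-0.001,0,0,0,0,0],
  [0,-0.001,0,0,0,0,0],
  [0,-0.001,0,0,0,0,0],
  [0,0,0,0,0,0,0],
])

```text
time_s: 14.93
tcp_pos: [0.5484, 0.1469, -0.0024]
eef_rot: [180.0, 0.0, -161.1]
contact_force: [-1.5, -0.4, -0.1]
gripper_width: 0.0007
gripper_force: 0.4
```

>>> apply_moves([
  [0,-0.001,0,0,0,0,0],
  [0,-0.001,0,0,0,0,0],
  [0,0,0,0,0,0,0],
])

```text
time_s: 15.18
tcp_pos: [0.5501, 0.1475, -0.0024]
eef_rot: [180.0, 0.0, -161.1]
contact_force: [-0.7, 0.8, -0.3]
gripper_width: 0.0003
gripper_force: 0.4
```

```bash
python3 st.py
```

```text
15.1833 x -51.8 F -0.42 [ 0.5501  0.1475 -0.0024] [-0.71  0.75 -0.35] 0.00025943409856553313
0
side cell 306 x -14.800902929861696 y 2.785861504503525 0.025119779631495476 0.043142512343915196
```

>>> apply_moves([
  [0,-0.001,0,0,0,0,0],
  [0,0,0,0,0,0,0],
])

```text
time_s: 15.45
tcp_pos: [0.551, 0.1478, -0.0024]
eef_rot: [180.0, 0.0, -161.1]
contact_force: [-1.1, -0.1, -0.6]
gripper_width: 0.0004
gripper_force: 0.4
```

>>> apply_moves([
  [0,-0.001,0,0,0,0,0],
  [0,0,0,0,0,0,0],
])

```text
time_s: 15.62
tcp_pos: [0.5519, 0.1481, -0.0024]
eef_rot: [-180.0, 0.0, -161.1]
contact_force: [-0.7, -0.4, -0.9]
gripper_width: 0.0003
gripper_force: 0.5
```

>>> apply_moves([
  [0,-0.0007,0,0,0,0,0],
  [0,0,0,0,0,0,0],
])

```text
time_s: 15.78
tcp_pos: [0.5526, 0.1483, -0.0024]
eef_rot: [180.0, 0.0, -161.1]
contact_force: [-0.6, 0.1, 0.2]
gripper_width: -0.0
gripper_force: 0.5
```

>>> apply_moves([
  [0,-0.0007,0,0,0,0,0],
  [0,0,0,0,0,0,0],
])

```text
time_s: 15.95
tcp_pos: [0.5532, 0.1485, -0.0024]
eef_rot: [180.0, 0.0, -161.1]
contact_force: [-0.9, -0.5, 0.9]
gripper_width: 0.0004
gripper_force: 0.5
```

>>> apply_moves([
  [0,-0.0007,0,0,0,0,0],
  [0,0,0,0,0,0,0],
])

```text
time_s: 16.12
tcp_pos: [0.5539, 0.1488, -0.0024]
eef_rot: [180.0, 0.0, -161.1]
contact_force: [-1.1, 0.1, 0.1]
gripper_width: 0.0002
gripper_force: 0.4
```

>>> apply_moves([
  [0,-0.0005,0,0,0,0,0],
  [0,0,0,0,0,0,0],
])

```text
time_s: 16.28
tcp_pos: [0.5543, 0.1489, -0.0024]
eef_rot: [180.0, 0.0, -161.1]
contact_force: [-0.6, 0.8, -0.2]
gripper_width: 0.0004
gripper_force: 0.4
```

```bash
python3 st.py
```

```text
16.2833 x -47.4 F -0.33 [ 0.5543  0.1489 -0.0024] [-0.64  0.84 -0.15] 0.0004482807574938948
0
side cell 310 x -6.875020748789604 y 4.084245293838078 0.028085000813007355 0.043729844163552634
```

>>> apply_moves([
  [0,-0.0005,0,0,0,0,0],
  [0,0,0,0,0,0,0],
])

```text
time_s: 16.55
tcp_pos: [0.5548, 0.149, -0.0024]
eef_rot: [180.0, 0.0, -161.1]
contact_force: [-0.4, -0.2, -0.0]
gripper_width: 0.0007
gripper_force: 0.4
```

>>> apply_moves([
  [0,-0.0005,0,0,0,0,0],
  [0,0,0,0,0,0,0],
])

```text
time_s: 16.72
tcp_pos: [0.5553, 0.1492, -0.0024]
eef_rot: [-180.0, 0.0, -161.1]
contact_force: [-0.7, -0.6, -0.4]
gripper_width: 0.0004
gripper_force: 0.4
```

>>> apply_moves([
  [0,-0.0005,0,0,0,0,0],
  [0,0,0,0,0,0,0],
])

```text
time_s: 16.88
tcp_pos: [0.5557, 0.1494, -0.0024]
eef_rot: [180.0, 0.0, -161.1]
contact_force: [-1.2, -0.9, -0.8]
gripper_width: 0.0006
gripper_force: 0.4
```

>>> apply_moves([
  [0,-0.0005,0,0,0,0,0],
  [0,0,0,0,0,0,0],
])

```text
time_s: 17.05
tcp_pos: [0.5562, 0.1495, -0.0024]
eef_rot: [180.0, 0.0, -161.1]
contact_force: [-1.4, 0.0, 0.4]
gripper_width: 0.0004
gripper_force: 0.3
```

>>> apply_moves([
  [0,-0.0005,0,0,0,0,0],
  [0,0,0,0,0,0,0],
])

```text
time_s: 17.22
tcp_pos: [0.5565, 0.1496, -0.0025]
eef_rot: [-180.0, -0.0, -161.1]
contact_force: [-1.5, -1.2, 1.0]
gripper_width: 0.0005
gripper_force: 0.7
```

>>> apply_moves([
  [0,-0.0005,0,0,0,0,0],
  [0,0,0,0,0,0,0],
])

```text
time_s: 17.38
tcp_pos: [0.5566, 0.1495, -0.0025]
eef_rot: [-180.0, -0.1, -161.1]
contact_force: [-1.8, -1.0, 2.0]
gripper_width: 0.0005
gripper_force: 1.4
```

>>> apply_moves([
  [0,-0.0005,0,0,0,0,0],
  [0,0,0,0,0,0,0],
])

```text
time_s: 17.55
tcp_pos: [0.5568, 0.1495, -0.0026]
eef_rot: [-180.0, -0.1, -161.1]
contact_force: [-5.6, -1.5, 2.3]
gripper_width: 0.0007
gripper_force: 2.4
```

>>> apply_moves([
  [0,-0.0005,0,0,0,0,0],
  [0,0,0,0,0,0,0],
])

```text
time_s: 17.72
tcp_pos: [0.5569, 0.1495, -0.0027]
eef_rot: [-180.0, -0.1, -161.1]
contact_force: [-6.2, -1.5, 4.1]
gripper_width: 0.0004
gripper_force: 3.0
```

```bash
python3 st.py
```

```text
17.7167 x -44.8 F -6.34 [ 0.5569  0.1495 -0.0027] [-6.19 -1.5   4.07] 0.00037834701042758806
0
side cell 311 x -4.513035906312674 y 1.2061206343122146 0.02926785685122013 0.04358232798645667
```

View pics/side_now.png

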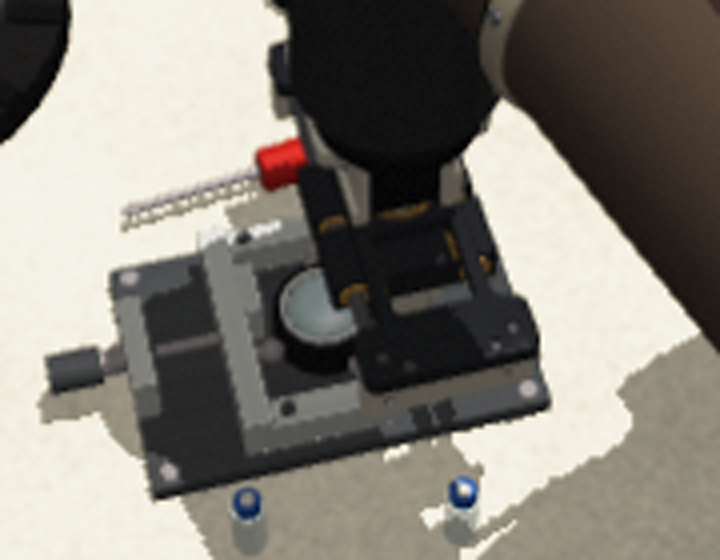

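The side crop shows the cell at (320,305), against the stop ball at (272,350), with the nose behind it. Force has risen steeply to 6.3 N with almost no travel, right where home was expected. I press slightly more, to about 9 N.

>>> apply_moves([
  [0,-0.0005,0,0,0,0,0],
  [0,0,0,0,0,0,0],
  [0,0,0,0,0,0,0],
])

```text
time_s: 18.07
tcp_pos: [0.557, 0.1495, -0.0027]
eef_rot: [-180.0, -0.2, -161.1]
contact_force: [-5.3, -1.9, 4.1]
gripper_width: 0.0003
gripper_force: 3.6
```

>>> apply_moves([
  [0,-0.0005,0,0,0,0,0],
  [0,0,0,0,0,0,0],
  [0,0,0,0,0,0,0],
])

```text
time_s: 18.32
tcp_pos: [0.557, 0.1494, -0.0029]
eef_rot: [-180.0, -0.2, -161.1]
contact_force: [-7.9, -2.2, 4.0]
gripper_width: 0.0005
gripper_force: 4.1
```

>>> apply_moves([
  [0,-0.0003,0,0,0,0,0],
  [0,0,0,0,0,0,0],
  [0,0,0,0,0,0,0],
])

```text
time_s: 18.57
tcp_pos: [0.5571, 0.1494, -0.0029]
eef_rot: [-180.0, -0.2, -161.1]
contact_force: [-8.9, -2.5, 6.3]
gripper_width: 0.0003
gripper_force: 4.5
```

The push reads about 9.2 N, so the cell is home. I back straight off slowly, then lift clear.

>>> apply_moves([
  [0,0.0005,0,0,0,0,0],
  [0,0.0005,0,0,0,0,0],
  [0,0.0005,0,0,0,0,0],
  [0,0.0005,0,0,0,0,0],
  [0,0.0005,0,0,0,0,0],
  [0,0.001,0,0,0,0,0],
  [0,0.001,0,0,0,0,0],
  [0,0.001,0,0,0,0,0],
  [0,0.003,0,0,0,0,0],
  [0,0.006,0,0,0,0,0],
  [0,0.01,0,0,0,0,0],
  [0,0.01,0,0,0,0,0],
  [0,0.01,0,0,0,0,0],
  [0,0,0,-0.03,0,0,0],
  [0,0,0,-0.03,0,0,0],
  [0,0.035,0,-0.01,0,0,0],
  [0,0.035,0,0,0,0,0],
  [0,0,0,0,0,0,0],
  [0,0,0,0,0,0,0],
  [0,0,0,0,0,0,0],
])

```text
time_s: 20.23
tcp_pos: [0.4507, 0.1135, 0.0681]
eef_rot: [180.0, 0.1, -161.1]
contact_force: [0.5, 0.1, 0.1]
gripper_width: 0.0008
gripper_force: 0.0
```

```bash
python3 - <<'E'
from h import *
from plant import *
s=get_state();print(s['time_s'],s['tcp_pos'],s['contact_force'])
R=np.array([np.cos(np.radians(18.9)),np.sin(np.radians(18.9))])
ims=[]
for n in('top','side'):
    c=capture(n);P=cloud(c);D=P[...,:2]-[.5993,.164]
    m=(P[...,2]>.032)&(P[...,2]<.046)&(np.hypot(D@R+.01,D@[-R[1],R[0]])<.029)&(c['range_z']>0)
    q=P[m]
    (a,b),r=cv2.minEnclosingCircle(np.float32(q[:,:2]));d=np.array([a,b])-[.5993,.164];print(n,len(q),'x',1000*d@R,'y',1000*d@[-R[1],R[0]],r,q[:,2].max())
    b=c['frame'][170:295,160:260] if n=='top' else c['frame'][295:385,250:380]
    ims.append(cv2.resize(b,(390,500),interpolation=2))
cv2.imwrite('pics/end.png',np.hstack(ims)[:,:,::-1])
E
```

```text
20.2333 [0.45066086 0.11350567 0.06810375] [0.46740323 0.05891527 0.10999679]
top 408 x -6.74166214934802 y -1.265023812600411 0.02704375982284546 0.04594516841654617
side 458 x -9.123849670075515 y 2.103553049468537 0.025785496458411217 0.044003535606021105
```

View pics/end.png

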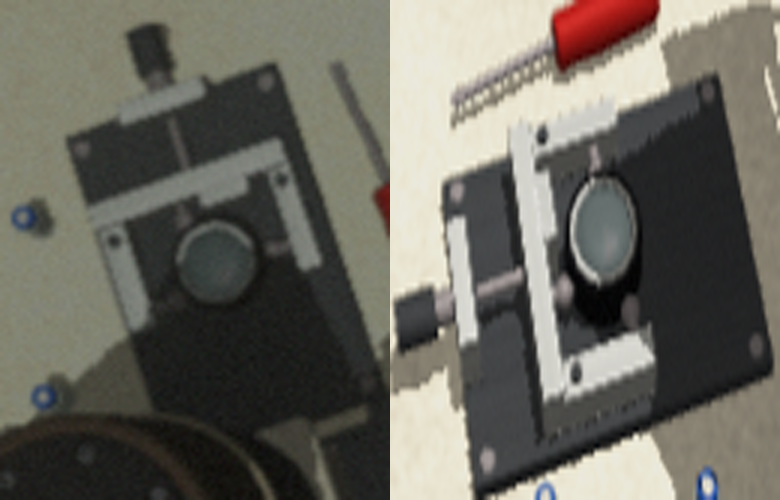

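The final picture (top view left, side view right) shows the cell touching the stop ball, side ball and nose. It stands flat, and the vials and screwdriver are where they were. I'm handing it in.

```bash
python3 -c "
from plant import *
print(close_job())"
```

```text
the job is handed in; nothing more can be done
None
```

I handed the job in: the lens cell was set down flat on the front of the mount, released, and pushed home with about 9 N. The last pictures show it touching both fixed balls and the sprung nose; the hand-in returned no score, and the contact forces after letting go could not be measured.

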